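# Turn over the status plate of a checked batch

### The arm

A 6-joint arm with a two-finger parallel gripper is mounted at the origin on the work surface. World frame = base frame: x ahead of the robot, y to its left, z up, the work surface at z = 0. Lengths are in mm, angles in rad, forces in N, time in s.
With the tool pointing down it reaches from about 250 to 800 mm from the base axis. Payload 3.9 kg.
Tool frame: the origin (TCP) lies midway between the tips of the shut fingers; the grasp point (between the pads) lies 19 mm behind it; z points along the fingers, y is the line along which they close (so a half turn about z gives the same grasp; the last joint's range is limited). The gripper opens to 85 mm and grips with 20 to 120 N. Pads are 22 mm wide; open, the fingers measure 114 mm over their backs; the gripper's body (76 mm by 85 mm) begins 54 mm behind the grasp point. The pads swing forward as they close: fully open they stand 13 mm farther back than shut.
Start: joints at [-1.247, 0.26, -0.138, 1.173, 0, 1.571], TCP at [167.035, -497.709, 231.304] pointing down, gripper open.
Joint ranges: [-2.78, 2.78], [-0.83, 1.72], [-1.28, 1.37], [-1.9, 2.12], [-1.57, 1.48], [-3.14, 3.14]. Speed limits (rad/s): [2.57, 2.57, 3.14, 3.14, 3.14, 3.14].

### API

Orientations are given as a 3x3 rotation matrix whose columns are the frame's x, y, z axes.
In Python, from bench import ctrl, imaging gives the robot as it stands. Calls block until the motion is done:
- ctrl.move_to(position, orientation): joint-space move of the TCP to a pose.
- ctrl.move_linear(position, rotation=None, max_speed=150, max_force=None): straight line of the TCP; rotation=None keeps the orientation; max_speed is the mean speed in mm/s. With max_force (N) it stops when the force on the tool has changed by that much, and returns True; else False.
- ctrl.set_joints(angles): joint-space move.
- ctrl.set_gripper(opening): finger opening in mm; the grip force is fixed at half the most; returns when the fingers have stopped.
- ctrl.wait(seconds).
- ctrl.ik(position, orientation): joint angles nearest the present ones, or None.
- ctrl.state(): the state.
- imaging.snapshot(name): name is "side" or "top" or "wrist"; returns a dict with "image" (400x640x3 uint8, red, green, blue), "range_z" (400x640 float32, mm along the optical axis (not along the pixel's ray), 0 where there is no reading), "vfov" (degrees; the focal length in pixels is half the picture's height over the tangent of half this angle, whatever the lens; pixels are square), "cx", "cy" (the principal point, pixels), "origin" and "rotation" of the camera in the world. Camera axes: x right, y up, looking along -z (the intrinsics and any distortion apply to the point x, -y, -z); pixel columns grow to the right and rows downward; lengths in mm; the calibration is good to about 2 mm. A picture is of the moment at which its call begins.
A pose or a line that the arm cannot do raises ctrl.PlanningError and nothing moves.
- ctrl.close_job(): hands the job in; it is judged then, once.
Trained networks look in the newest picture that a camera, given by its name, has taken for a name from the list of things; names that differ only in an ending like _2 or _b are one class to them, and where a whole thing is asked for, a point or a joint stands for the part that bears it (a point fixed in the world has none). Each returns a list of dicts, best first, with "p" (0 to 1); they miss things now and then, are a little off and sometimes report something else, mostly with a low value. They report only what shows in the picture. A call takes as long as a camera call. They do not tell look-alikes from the thing itself.
- imaging.find_in(camera, thing): "centre" ([column, row] in pixels, amid what is visible of it).
- imaging.cut_out(camera, thing): "region" (400x640 bool, what is visible of it) and "centre" ([column, row] in pixels, amid what is visible of it).
The state is a dict: "clock": time; "joints": joint angles; "qvel": joint speeds; "joint_torque": joint torques, N m; "position": TCP position; "orientation": TCP orientation; "ft_force": force on the tool from outside, world axes, zero at the start; "torque": the same for the moment, N m; "gripper_width": finger opening in mm; "grip_force": force on a finger pad.
Only numpy, scipy, OpenCV 4.12 (cv2) and the standard library are available. Lean on these libraries where they do the work, as an engineer would, in place of code of your own. Each camera call takes 0.05 s, during which the arm holds its last target. There are 200 camera calls.

### The job

The batch of flat bars has been checked, so show it as passed: with a fingertip turn the status plate on the stand in front of the bars' tray right over its hinge and press it down fully flat on the other side, so that the face with the ring is up. Use a light touch and do not pinch the plate or force it; the loose stand must stay where it stands. Leave the plates of the other two trays and all the parts and tools alone.

Things in the scene. Friction and masses are not known exactly. Their poses are not given: they have to be found in the camera images.
- tray_bars: Open dark sheet-steel tray 130 x 130 x 35 fixed on the 3 mm rubber bench mat, holding three loose flat steel bars (105 x 25 x 8) lying side by side. Origin: centre of its underside; x points away from the robot side. Its status stand is in front of it, the stand's centre 140 to 165 mm towards the robot.
- stand_bars: Status stand of the bars: loose steel stand, 1.15 kg, foot 130 (x) x 70 (y) x 14. Two hinge cheeks at y = +-32.5, round tops at z = 78; posts at x = +-27 with 12 mm rubber buffers, on which the plate rests level. Origin: centre of the foot's underside; x points across the hinge from the robot's side to the tray, y along the hinge, z up. The three stands are alike.
- plate_bars (a joint): Hinge angle (rad) of the bars' status plate. 0: level, lying towards the robot (-x of the stand), face with a raised bar up; pi/2: upright; pi (stop): turned over, level, towards the tray (+x), face with a raised ring (26 across) up. The hinge is stiff: the plate stays at any angle it is left at; about 0.05 N m turns it.
- plate_bars_edge (a point): Middle of the free edge of the bars' plate, turning with it: aluminium, 56 wide along the hinge, 3 thick (marks 2 proud), 40 g, edge 66 from the hinge axis and rolled to a 6 mm bead 56 long. From 33 to 66 from the axis it overhangs freely, 55 above the foot. At joint 0 x points from edge to hinge, y along the hinge, z up.
- tray_bushings: Open dark sheet-steel tray 130 x 130 x 35 fixed on the 3 mm rubber bench mat, holding two loose brass bushings (42 diameter, 32 high). Origin: centre of its underside; x points away from the robot side. Its status stand is in front of it, the stand's centre 140 to 165 mm towards the robot.
- stand_bushings: Status stand of the bushings: loose steel stand, 1.15 kg, foot 130 (x) x 70 (y) x 14. Two hinge cheeks at y = +-32.5, round tops at z = 78; posts at x = +-27 with 12 mm rubber buffers, on which the plate rests level. Origin: centre of the foot's underside; x points across the hinge from the robot's side to the tray, y along the hinge, z up. The three stands are alike.
- plate_bushings (a joint): Hinge angle (rad) of the bushings' status plate. 0: level, lying towards the robot (-x of the stand), face with a raised bar up; pi/2: upright; pi (stop): turned over, level, towards the tray (+x), face with a raised ring (26 across) up. The hinge is stiff: the plate stays at any angle it is left at; about 0.05 N m turns it.
- plate_bushings_edge (a point): Middle of the free edge of the bushings' plate, turning with it: aluminium, 56 wide along the hinge, 3 thick (marks 2 proud), 40 g, edge 66 from the hinge axis and rolled to a 6 mm bead 56 long. From 33 to 66 from the axis it overhangs freely, 55 above the foot. At joint 0 x points from edge to hinge, y along the hinge, z up.
- tray_flanges: Open dark sheet-steel tray 130 x 130 x 35 fixed on the 3 mm rubber bench mat, holding two loose steel flanges (disc 52 diameter with a round hub, 30 high). Origin: centre of its underside; x points away from the robot side. Its status stand is in front of it, the stand's centre 140 to 165 mm towards the robot.
- stand_flanges: Status stand of the flanges: loose steel stand, 1.15 kg, foot 130 (x) x 70 (y) x 14. Two hinge cheeks at y = +-32.5, round tops at z = 78; posts at x = +-27 with 12 mm rubber buffers, on which the plate rests level. Origin: centre of the foot's underside; x points across the hinge from the robot's side to the tray, y along the hinge, z up. The three stands are alike.
- plate_flanges (a joint): Hinge angle (rad) of the flanges' status plate. 0: level, lying towards the robot (-x of the stand), face with a raised bar up; pi/2: upright; pi (stop): turned over, level, towards the tray (+x), face with a raised ring (26 across) up. The hinge is stiff: the plate stays at any angle it is left at; about 0.05 N m turns it.
- plate_flanges_edge (a point): Middle of the free edge of the flanges' plate, turning with it: aluminium, 56 wide along the hinge, 3 thick (marks 2 proud), 40 g, edge 66 from the hinge axis and rolled to a 6 mm bead 56 long. From 33 to 66 from the axis it overhangs freely, 55 above the foot. At joint 0 x points from edge to hinge, y along the hinge, z up.
- stand_bars_hinge (a point): Point of the bars' stand at the middle of its hinge axis, 75 mm above the bench (72 above the 3 mm mat); the hinge axis is this frame's y; x and z as the stand's. The other stands have theirs at the same place.
- bar0: Flat steel bar 105 x 25 x 8 in the bars' tray, loose, to be left alone. Origin: centre of its underside.
- bar1: Flat steel bar 105 x 25 x 8 in the bars' tray, loose, to be left alone. Origin: centre of its underside.
- bar2: Flat steel bar 105 x 25 x 8 in the bars' tray, loose, to be left alone. Origin: centre of its underside.
- bushing0: Brass bushing, 42 diameter, 32 high, in its tray, loose, to be left alone. Origin: centre of its underside.
- bushing1: Brass bushing, 42 diameter, 32 high, in its tray, loose, to be left alone. Origin: centre of its underside.
- flange0: Steel flange, 52 diameter, 30 high, in its tray, loose, to be left alone. Origin: centre of its underside.
- flange1: Steel flange, 52 diameter, 30 high, in its tray, loose, to be left alone. Origin: centre of its underside.
- plug_gauge: Steel plug gauge standing upright, 18 diameter, 82 high, loose, to be left alone. Origin: centre of its underside.
- loupe: Black magnifier standing on the mat, 34 diameter, 38 high, loose, to be left alone. Origin: centre of its underside.
- vee_block: Small steel vee block 36 x 30 x 30, loose, to be left alone. Origin: centre of its underside.
- caliper: Steel caliper lying flat, 225 long, 10 high, jaws reaching 47 to its +y, loose, to be left alone. Origin: centre of its underside.
Mind the look-alikes: they are no part of the job. Leave any brown or turquoise look-alike of the stand_bars alone.

How it is judged:
By the outcome, as a careful person would: the job done as asked, in the order asked, and still so for the second after the job is handed in, with the robot touching nothing.
It also fails if it takes over 51 s, if anything falls off the work surface, if the arm or the gripper's body presses on something with over 40 N, if the wrist force passes 120 N, or if a joint passes its speed limit or range.

## Working session

There is one attempt and no reset: what is moved stays moved. The work goes in short steps, each a Python script; the robot and the scene stay as the last script left them, time stands still between calls to the robot, and variables do not carry over. Pictures are saved under pics/ and viewed, at most 10 in all, crops included, and the job is handed in when it is done.

```bash
mkdir -p pics; ls; cat > h.py <<'E'
import numpy as np, cv2
from bench import ctrl, imaging
def cloud(s):
    H,W=s["range_z"].shape; f=H/2/np.tan(np.radians(s["vfov"])/2)
    c,r=np.meshgrid(np.arange(W),np.arange(H)); z=s["range_z"]
    P=np.stack([(c-s["cx"])/f*z,-(r-s["cy"])/f*z,-z],-1)
    return P@np.array(s["rotation"]).T+np.array(s["origin"])
def save(s,n): cv2.imwrite(f"pics/{n}.png",cv2.cvtColor(s["image"],cv2.COLOR_RGB2BGR))
E
python3 - <<'E'
from h import *
for n in("top","side"):
    s=imaging.snapshot(n); save(s,n+"0"); print(n,s["origin"],[k for k in s if k not in("image","range_z")],s["vfov"])
    P=cloud(s)
    for t in("tray_bars","stand_bars","plate_bars","plate_bars_edge","bar0","tray_bushings","tray_flanges"):
        for d in imaging.find_in(n,t)[:4]:
            c,r=map(int,d["centre"]); print(t,round(d["p"],2),c,r,P[r,c].round())
E
```

```text
pics
top [ 209.78791937    9.4872301  1387.80918481] ['vfov', 'cx', 'cy', 'origin', 'rotation'] 42.05105990160499
tray_bars 0.71 271 124 [741.  87.  12.]
stand_bars 0.9 192 339 [194. 343.  74.]
stand_bars 0.83 292 183 [546.  49.  83.]
stand_bars 0.7 445 132 [ 629. -372.   72.]
plate_bars 0.91 455 137 [ 611. -395.   73.]
plate_bars 0.79 176 341 [195. 382.  75.]
plate_bars 0.67 291 184 [543.  52.  85.]
plate_bars 0.42 290 122 [741.  34.   9.]
plate_bars_edge 0.83 452 138 [ 609. -386.   73.]
plate_bars_edge 0.69 175 340 [198. 383.  77.]
plate_bars_edge 0.64 290 184 [544.  55.  85.]
bar0 0.77 289 123 [736.  37.  14.]
bar0 0.74 261 130 [727. 117.  15.]
bar0 0.72 279 129 [724.  67.  11.]
tray_bushings 0.74 346 115 [ 741. -125.    2.]
tray_bushings 0.35 360 120 [ 709. -158.   32.]
tray_flanges 0.97 212 153 [683. 260.   5.]
side [ 12.33723916 722.81121675 789.30581585] ['vfov', 'cx', 'cy', 'origin', 'rotation'] 51.7896969077284
tray_bars 0.75 227 211 [733.  88.  10.]
tray_bars 0.57 214 249 [640. 238.  33.]
tray_bars 0.38 323 265 [381. 127.  12.]
stand_bars 0.74 345 375 [180. 382.  74.]
stand_bars 0.74 339 142 [ 634. -403.   17.]
plate_bars 0.97 337 373 [195. 385.  72.]
plate_bars 0.74 344 132 [ 606. -386.   74.]
plate_bars 0.66 281 210 [544.  72.  83.]
plate_bars 0.26 261 178 [723. -66.  36.]
plate_bars_edge 0.93 336 369 [200. 380.  73.]
plate_bars_edge 0.57 340 134 [ 611. -368.   74.]
plate_bars_edge 0.54 287 209 [526.  69.  92.]
plate_bars_edge 0.39 278 221 [571.  57.  21.]
bar0 0.66 228 208 [734.  81.  16.]
bar0 0.52 235 203 [735.  50.  12.]
bar0 0.41 225 215 [732. 100.   4.]
bar0 0.4 283 221 [557.  52.  22.]
tray_bushings 0.92 267 177 [722. -92.  24.]
tray_flanges 0.49 229 218 [703. 112.  14.]
```

View pics/top0.png

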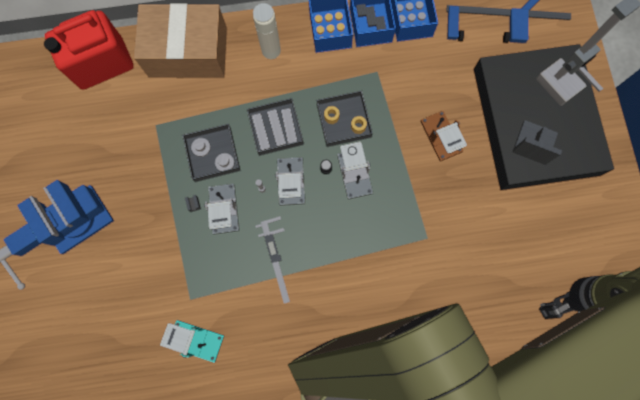

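View pics/side0.png

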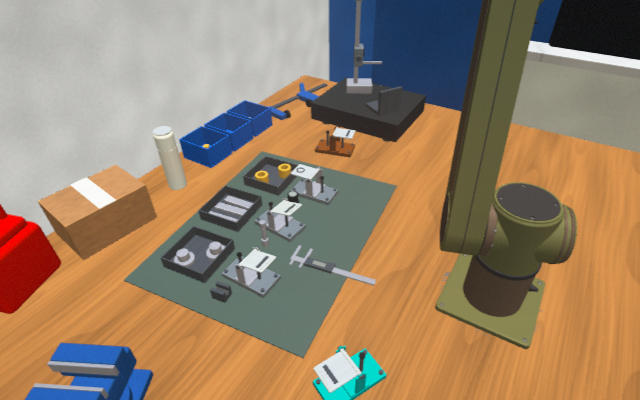

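The top view shows the bars' tray at (275,127) and its stand at (290,182), with the plate towards the robot and the bar face up. The plug gauge is at (260,185) and the loupe at (326,167). In the side view the plate at (285,209) looks slightly raised. Next I'll measure it from above with the wrist camera.

```bash
python3 - <<'E'
from h import *
s=imaging.snapshot("top"); P=cloud(s)
box=P[150:210,272:312].reshape(-1,3)
m=(box[:,2]>8)&(box[:,2]<30); f=box[m][:,:2].astype(np.float32)
print("foot",m.sum(),cv2.minAreaRect(f))
t=box[box[:,2]>62]; print("plate",len(t),cv2.minAreaRect(t[:,:2].astype(np.float32)),np.percentile(t[:,2],[5,50,95]))
st=ctrl.state(); print(st["orientation"],st["clock"])
a=np.radians(0)
ctrl.move_to([470,50,330],np.array([[1,0,0],[0,-1,0],[0,0,-1]]))
ctrl.set_gripper(0)
s=imaging.snapshot("wrist"); save(s,"w0"); print(s["origin"],s["vfov"],ctrl.state()["clock"])
np.savez("w0.npz",P=cloud(s),image=s["image"])
E
```

```text
foot 661 ((575.5436401367188, 50.60553741455078), (103.44895935058594, 172.49476623535156), 86.00625610351562)
plate 581 ((406.3275146484375, 49.359352111816406), (394.7342529296875, 71.1001205444336), 1.257283329963684) [73.47950266 83.43526785 95.81341093]
[[ 9.48033649e-01  3.18170082e-01 -3.84675441e-06]
 [ 3.18170082e-01 -9.48033649e-01 -1.89378448e-05]
 [-9.67230825e-06  1.67297919e-05 -1.00000000e+00]] 0.85
[548.99406122  49.59001337 473.11724606] 61.51808332265649 5.4833
```

View pics/w0.png

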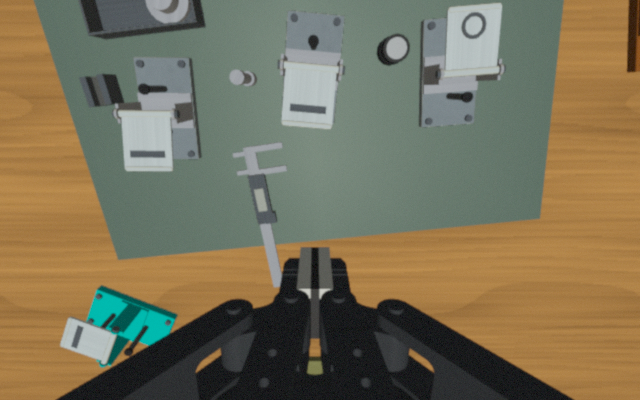

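```bash
python3 - <<'E'
from h import *
P=np.load("w0.npz")["P"]
for t in("plate_bars","stand_bars"):
  for d in imaging.cut_out("wrist",t)[:3]:
    q=P[d["region"]]; q=q[(q[:,2]>5)]
    print(t,round(d["p"],2),d["centre"],len(q),q.mean(0).round(1),np.percentile(q[:,2],[2,25,50,75,98]).round(1))
    if t=="plate_bars":
        c=np.median(q,0); A=np.c_[q[:,:2]-c[:2],np.ones(len(q))]
        ok=abs(q[:,2]-c[2])<30
        for _ in range(4):
            k=np.linalg.lstsq(A[ok],q[ok,2],rcond=None)[0]; ok=abs(A@k-q[:,2])<2.5
        n=np.array([-k[0],-k[1],1]);n/=np.linalg.norm(n); print(" plane",k,n,c,ok.sum(),cv2.minAreaRect(q[ok][:,:2].astype(np.float32)))
    else:
        for lo,hi in((13,21),(60,110)):
            g=q[(q[:,2]>lo)&(q[:,2]<hi)]; print(" ",lo,len(g),cv2.minAreaRect(g[:,:2].astype(np.float32)),np.median(g[:,2]))
E
```

```text
plate_bars 0.79 [309.0, 95.0] 3234 [541.   56.8  87.7] [77.5 80.8 85.4 90.9 96. ]
 plane [-2.82160732e-01  2.58359506e-02  8.57692046e+01] [ 0.27147383 -0.02485741  0.96212477] [540.85465266  56.30272758  85.44486439] 3129 ((540.8446655273438, 56.92394256591797), (58.45072555541992, 67.40100860595703), 85.3080825805664)
plate_bars 0.71 [86.9, 339.8] 1636 [202.8 377.8  75.6] [70.7 73.9 74.5 75.3 77.3]
 plane [-2.06051373e-03  2.44569311e-03  7.46195630e+01] [ 0.0020605  -0.00244568  0.99999489] [201.83686704 379.07497591  74.54558912] 1541 ((199.69143676757812, 379.908203125), (70.17619323730469, 61.581878662109375), 63.328155517578125)
stand_bars 0.93 [312.8, 68.9] 6461 [570.8  53.9  57.7] [16.1 18.3 78.  85.6 95.5]
  13 2230 ((570.840087890625, 54.326416015625), (69.9850082397461, 128.90679931640625), 84.9988021850586) 17.57555061727217
  60 3564 ((554.8506469726562, 55.47047424316406), (73.85218811035156, 95.61924743652344), 85.4250259399414) 84.25217800173115
stand_bars 0.68 [112.4, 325.7] 5069 [198.8 355.9  42.9] [ 7.8 15.  27.2 73.9 76.8]
  13 2088 ((188.14186096191406, 351.2607421875), (129.218994140625, 72.23030090332031), 63.484073638916016) 15.167650490219216
  60 1903 ((195.86328125, 366.0859375), (98.31587219238281, 72.88166809082031), 63.328155517578125) 74.3906814270805
stand_bars 0.59 [630.3, 38.4] 664 [ 608.2 -347.5   13.7] [ 5.3  8.3 11.5 13.5 16.1]
  13 217 ((608.691650390625, -349.9659423828125), (82.93344116210938, 6.059176921844482), 16.598163604736328) 14.054115140368992
  60 0 ((0.0, 0.0), (0.0, 0.0), 0.0) nan
  return _methods._mean(a, axis=axis, dtype=dtype,
  ret = ret.dtype.type(ret / rcount)
```

The wrist view shows the bars' plate at (310,95) and its stand at (313,69). The measured foot is 70 x 129 at z 17.6, which matches the 70 x 130 at z 17 given. The stand centre is (570.8, 54.3) with yaw about -5.1°, and the plate already stands at about 0.276 rad. My plan is to put the shut fingertip under the free edge and follow the hinge arc, with the tool pitch at half the plate angle. First I'll check that the arm can reach all of it.

```bash
cat >> h.py <<'E'
yaw=np.radians(-5.1); ux=np.array([np.cos(yaw),np.sin(yaw),0]); uz=np.array([0,0,1.]); H=np.array([570.8,54.3,75])
def pose(th,tau=None,r=54,d=1.5,back=0,h=11):
    tau=th/2 if tau is None else tau
    t=np.cos(tau)*ux-np.sin(tau)*uz; u=np.sin(tau)*ux+np.cos(tau)*uz
    C=H+r*(-np.cos(th)*ux+np.sin(th)*uz)+d*(-np.sin(th)*ux-np.cos(th)*uz)
    return C-h*u-back*t, np.stack([u,np.cross(t,u),t],1)
E
python3 - <<'E'
from h import *
for a in [(.276,.14,54,1.5,90),(.276,.14,54,14,60),(.276,.14,54,14)]+[(t,) for t in np.linspace(.276,np.pi,9)]:
    p,R=pose(*a); q=ctrl.ik(p,R); print(np.round(a,2),p.round(),None if q is None else np.round(q,2))
E
```

```text
[ 0.28  0.14 54.    1.5  90.  ] [428.  67.  90.] None
[ 0.28  0.14 54.   14.   60.  ] [455.  65.  74.] None
[ 0.28  0.14 54.   14.  ] [514.  59.  65.] None
[0.28] [517.  59.  77.] None
[0.63] [523.  59.  95.] None
[0.99] [535.  58. 110.] None
[1.35] [551.  56. 119.] [ 0.25  0.2  -1.25 -0.75 -0.27 -2.92]
[1.71] [568.  55. 121.] [ 0.2   0.13 -1.01 -0.26 -0.19 -2.92]
[2.07] [586.  53. 118.] [ 0.16  0.17 -0.79  0.09 -0.13 -2.93]
[2.43] [600.  52. 108.] [ 0.13  0.26 -0.57  0.39 -0.07 -2.94]
[2.78] [610.  51.  93.] [ 0.1   0.38 -0.37  0.65 -0.03 -2.95]
[3.14] [614.  50.  76.] [ 0.08  0.51 -0.17  0.89  0.   -2.97]
```

Pointing nearly horizontal is out of reach. A steeper finger still works, with its front face lifting the bead until the plate is steeper than the finger. I'll scan for reachable pitches.

```bash
cat >> h.py <<'E'
def posebead(th,tau,s=10,gap=0,h=11,back=0,rz=0):
    t=np.cos(tau)*ux-np.sin(tau)*uz; u=np.sin(tau)*ux+np.cos(tau)*uz
    B=H+63*(-np.cos(th)*ux+np.sin(th)*uz)
    R=np.stack([u,np.cross(t,u),t],1)
    return B-(3+h+gap)*u+(s-back)*t, R@cv2.Rodrigues(np.array([0,0,float(rz)]))[0]
E
python3 - <<'E'
from h import *
for rz in(0,np.pi/2,-np.pi/2,np.pi):
  for th in(.276,.7,1.1):
    o=[]
    for deg in range(20,76,5):
        q=ctrl.ik(*posebead(th,np.radians(deg),rz=rz)); o.append("-" if q is None else str(deg))
    print(round(rz,2),th," ".join(o))
for d in(45,50,55,60): print(d,[None if (q:=ctrl.ik(*posebead(.276,np.radians(d),gap=g,back=b))) is None else np.round(q,2) for g,b in((0,0),(6,0),(6,50))])
E
```

```text
0 0.276 - - - - - - 50 55 60 65 70 75
0 0.7 - - - - - 45 50 55 60 65 70 75
0 1.1 - - - - 40 45 50 55 60 65 70 75
1.57 0.276 - - - - - - 50 55 60 65 70 75
1.57 0.7 - - - - - 45 50 55 60 65 70 75
1.57 1.1 - - - - 40 45 50 55 60 65 70 75
-1.57 0.276 - - - - - - 50 55 60 65 70 75
-1.57 0.7 - - - - - 45 50 55 60 65 70 75
-1.57 1.1 - - - - 40 45 50 55 60 65 70 75
3.14 0.276 - - - - - - 50 55 60 65 70 75
3.14 0.7 - - - - - 45 50 55 60 65 70 75
3.14 1.1 - - - - 40 45 50 55 60 65 70 75
45 [None, None, None]
50 [array([ 0.25,  0.16, -1.18, -0.44, -0.22, -2.87]), array([ 0.26,  0.17, -1.2 , -0.46, -0.22, -2.87]), array([ 0.3 ,  0.  , -1.18, -0.27, -0.25, -2.84])]
55 [array([ 0.23,  0.13, -1.09, -0.23, -0.18, -2.87]), array([ 0.24,  0.13, -1.1 , -0.25, -0.19, -2.87]), array([ 0.27, -0.01, -1.08, -0.08, -0.2 , -2.84])]
60 [array([ 0.21,  0.13, -1.  , -0.05, -0.15, -2.88]), array([ 0.22,  0.12, -1.01, -0.07, -0.15, -2.87]), array([ 0.24, -0.  , -0.98,  0.1 , -0.16, -2.85])]
```

```bash
cat > arc.py <<'E'
from h import *
def wp(th):
    t0=np.radians(55)
    if th<t0: return posebead(th,t0,s=12)
    tau=t0+(th-t0)/(np.pi-t0)*(np.pi/2-t0)
    return pose(th,tau,r=51+9*np.clip((th-2.1)/1.0,0,1))
E
python3 - <<'E'
from arc import *
t0=np.radians(55)
ctrl.move_to(*posebead(.276,t0,s=12,gap=9,back=80))
f0=np.array(ctrl.state()["ft_force"]); print("f0",f0.round(1),ctrl.state()["clock"])
print(ctrl.move_linear(*posebead(.276,t0,s=12,gap=9),max_speed=80,max_force=10))
s=ctrl.state(); print("in",np.round(s["ft_force"],1),np.round(s["position"],1),s["clock"])
for th in np.linspace(.276,1.0,4):
    hit=ctrl.move_linear(*wp(th),max_speed=50,max_force=10)
    s=ctrl.state(); print(round(th,2),hit,np.round(s["ft_force"],2),np.round(s["position"],1),round(s["clock"],1))
    if hit: break
s=imaging.snapshot("side"); save(s,"s1"); cv2.imwrite("pics/s1c.png",cv2.resize(cv2.cvtColor(s["image"][130:290,190:390],cv2.COLOR_RGB2BGR),None,fx=3,fy=3))
E
```

```text
f0 [0.1 0.1 0.1] 6.825
False
in [-0.2 -0.5  0.3] [498.6  60.8  69.4] 7.975
0.28 False [ 0.31 -0.57 -0.02] [506.8  60.2  75.3] 8.3
0.52 False [0.31 0.73 0.58] [512.1  59.6  88.7] 8.8
0.76 False [-0.43  0.92  0.71] [521.2  58.8 100.9] 9.2
1.0 False [-0.58 -0.06 -0.17] [533.2  57.7 110.9] 9.7
```

View pics/s1c.png

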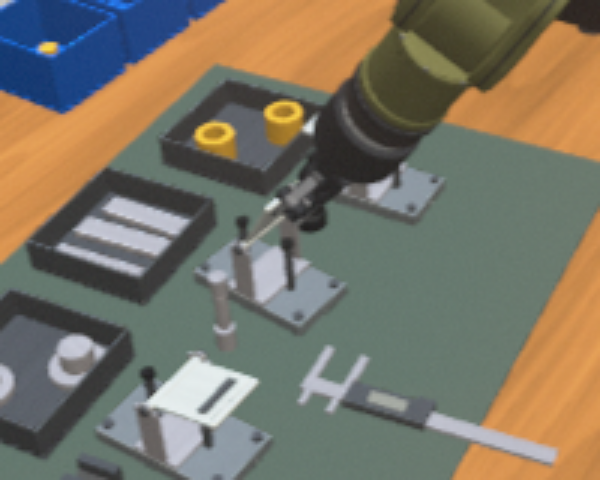

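The crop shows the plate raised to about 45–55°, lying on the finger at (270,215). The stand is in place and the forces are under 1 N, so I'll continue over the top.

```bash
python3 - <<'E'
from arc import *
hit=False
for th in np.r_[np.linspace(1.0,3.05,9)[1:]]:
    hit=ctrl.move_linear(*wp(th),max_speed=50,max_force=10)
    s=ctrl.state(); print(round(th,2),hit,np.round(s["ft_force"],2),np.round(s["position"],1),round(s["clock"],1))
    if hit: break
if not hit:
    p,R=wp(np.pi)
    hit=ctrl.move_linear(p-[0,0,8],R,max_speed=15,max_force=6)
    s=ctrl.state(); print("press",hit,np.round(s["ft_force"],2),np.round(s["position"],1),round(s["clock"],1))
    c=s["position"]; ctrl.wait(.3)
    ctrl.move_linear(np.array(c)+[0,0,60],max_speed=60)
    ctrl.move_linear(np.array(c)+[-90,0,200],max_speed=150)
    s=imaging.snapshot("wrist"); save(s,"w1"); P=cloud(s); print(ctrl.state()["clock"])
    for t in("plate_bars","stand_bars"):
      for d in imaging.cut_out("wrist",t)[:3]:
        q=P[d["region"]]; q=q[q[:,2]>5]; print(t,round(d["p"],2),d["centre"],len(q),q.mean(0).round(1))
        if len(q)<200: continue
        if t[0]=="p":
            c=np.median(q,0); A=np.c_[q[:,:2]-c[:2],np.ones(len(q))]; ok=abs(q[:,2]-c[2])<30
            for _ in range(4): k=np.linalg.lstsq(A[ok],q[ok,2],rcond=None)[0]; ok=abs(A@k-q[:,2])<2.5
            print(" plane",k.round(3),c.round(1),cv2.minAreaRect(q[ok][:,:2].astype(np.float32)))
        else:
            g=q[(q[:,2]>13)&(q[:,2]<21)]; print(" foot",cv2.minAreaRect(g[:,:2].astype(np.float32)))
E
```

```text
1.26 False [-0.06  0.53 -0.11] [544.3  56.7 117.4] 10.1
1.51 False [-0.81  0.42 -0.16] [555.7  55.5 120.3] 10.6
1.77 False [-0.95 -0.2  -0.43] [568.3  54.4 120.5] 10.9
2.02 False [-0.42  0.4   0.55] [580.4  53.3 117.5] 11.3
2.28 False [-0.28  0.15  0.24] [592.4  52.3 112.9] 11.8
2.54 False [0.84 0.12 0.07] [603.4  51.3 105.3] 12.2
2.79 False [ 0.54  0.32 -0.14] [612.4  50.5  94.7] 12.6
3.05 False [ 0.1  -0.29 -0.61] [618.4  50.   81.6] 13.0
press True [-0.35 -0.17  6.38] [619.   50.1  76.5] 13.6
16.3333
plate_bars 0.94 [306.6, 97.3] 4337 [602.1  51.4  78.6]
 plane [-3.0000e-03  3.0000e-03  7.7319e+01] [602.8  51.2  77.2] ((601.2991943359375, 51.44476318359375), (59.47710418701172, 69.51919555664062), 84.66319274902344)
stand_bars 0.89 [308.2, 118.1] 7315 [577.4  53.   57.6]
 foot ((570.1883544921875, 54.23686218261719), (70.09489440917969, 129.14686584472656), 85.1138687133789)
stand_bars 0.71 [107.0, 361.3] 114 [241.6 389.4  11.9]
stand_bars 0.52 [485.0, 85.3] 4501 [ 597.2 -118.3   78.8]
 foot ((561.7691650390625, -126.52035522460938), (40.47993469238281, 10.533354759216309), 53.034141540527344)
```

View pics/w1.png

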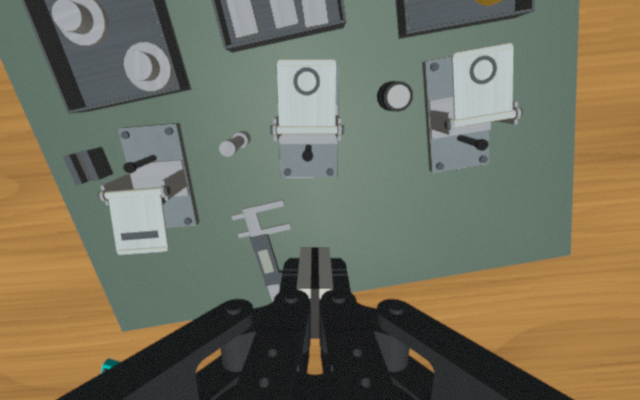

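The wrist view shows the bars' plate turned over with the ring up at (306,82). Its slope is 0.003 rad, so it lies level. The foot is unmoved (under 1 mm), and the other plates and parts are as before, so I'm handing in.

```bash
python3 -c "
from bench import ctrl
print(ctrl.close_job())"
```

```text
the job is handed in; nothing more can be done
None
```

The bars' status plate is turned over its hinge and pressed flat with the ring face up (about 6 N at most), its stand has not measurably moved, nothing else was touched, and the job was handed in at about 16 s of the 51 s allowed.

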